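Set up the bench meter: tilt its display, click the selector to the third stop

TASK

On the bench meter, tilt the display up from its lying position to about 45 degrees, let go of it so that it stands there by itself, and then turn the selector knob clockwise from its off stop by exactly three clicks, without running past the third stop. Finish with the gripper still holding the knob firmly at the third stop, so that it stays put while the reading settles; do not let go. Leave everything else on the bench where it is.

Things in the scene. Friction and masses are not known exactly. Their poses are not given: they have to be found in the camera images.
- meter: bench meter: flat grey case 220 (x, depth) x 340 (y, width) x 75 high, fixed to the bench, placed differently each time; origin at the centre of its underside, x to its rear (away from the robot at yaw 0), y to its left, z up. The tilting display lies on the left half of its top, the selector knob stands on the right half; hinge cheeks at the display's rear corners rise 13 above the top
- display (a joint): tilt of the display about its rear edge, rad: 0 lying flat, 0.785 = 45 degrees, limit 1.75; starts between 0 and 0.2. Its front edge rises and swings to the rear (right-hand turn about the meter's +y). The hinge is stiff: the display stays wherever it is left and takes about 4 to 6 N at the bar to raise
- display_hinge (a point): point on the display's hinge axis (along the meter's y), mid-width, at the underside of the display's rear edge, 77 above the bench; its axes turn with the display (at tilt 0: x to the rear, y left, z up). The display is a plate 150 (x) x 104 (y) x 12 thick reaching forward from here
- display_bar (a point): centre of the display's pull bar: round steel bar, diameter 12, 90 long along the meter's y, near the front edge, 30 above the display's upper face, on two end posts 10 thick with 74 clear between them. It lies 134 in front of and 42 above the hinge point in the display's own axes; its axes turn with the display
- selector (a joint): turn of the selector knob, rad, growing clockwise seen from above: 0 at the off stop, where it starts and can go no farther anticlockwise; eight click stops (off included) 24 degrees (0.419 rad) apart, so the third stop after off is 1.257. Between stops it resists with up to about 0.14 N m, then snaps on by itself into the next stop
- selector_grip (a point): on the knob's vertical axis, 26 above its underside, 103 above the bench: grip here. Knob: disc 44 across, 8 high, with an upright grip bar 44 long (this point's x), 14 thick (its y), top 40 above the underside. White line on the bar: pointer end (-x); white ticks on the panel: stops, the broad one off. At off the bar stands 0.628 rad anticlockwise of the meter's x; the point turns with the knob
- spool: loose bystander, to be left alone; metal solder spool 48 in diameter, 38 high, standing on the meter's top behind the knob; origin at the centre of its underside
- pot: loose bystander, to be left alone; white pot 60 in diameter, 62 high, on the bench just in front of the bench meter; origin at the centre of its underside
- screwdriver: loose bystander, to be left alone; screwdriver 160 long lying on the bench just in front of the bench meter; origin at its middle, underneath
- handmeter: loose bystander, to be left alone; handheld meter 150 x 75 x 34 lying on the bench to the left; origin at the centre of its underside
- pliers: loose bystander, to be left alone; pliers about 160 long, 14 high, lying on the bench to the right; origin at the pivot, underneath
- breadboard: loose bystander, to be left alone; white breadboard 160 x 55 x 9 with two chips, on the bench to the right; origin at the centre of its underside
- cleaner: loose bystander, to be left alone; round steel tin 80 in diameter, 36 high, with brass wool bulging 22 above it, on the bench to the left; origin at the centre of its underside

How it is judged:
By the outcome, as a careful person would: the job done as asked, in the order asked, and still so for the second after the job is handed in, while the arm keeps its last pose, push and grip.
It also fails if it takes over 51 s, if anything falls off the work surface, if the arm or the gripper's body presses on something with over 40 N, if the wrist force passes 120 N, or if a joint passes its speed limit or range.

ROBOT

A 6-joint arm with a two-finger parallel gripper is mounted at the origin on the work surface. World frame = base frame: x ahead of the robot, y to its left, z up, the work surface at z = 0. Lengths are in m, angles in rad, forces in N, time in s.
With the tool pointing down it reaches from about 0.4 to 0.825 m from the base axis. Payload 7 kg.
Tool frame: the origin (TCP) lies between the finger pads, 19 mm behind the fingertips; this is the grasp point; z points along the fingers, y is the line along which they close (so a half turn about z gives the same grasp; the last joint's range is limited). The gripper opens to 88 mm and grips with 3 to 60 N. Pads are 19 mm wide; open, the fingers measure 130 mm over their backs; the gripper's body (78 mm by 193 mm) begins 47 mm behind the grasp point.
Start: joints at [-1.022, 0.359, 0.012, 0, -1.224, -0.288], TCP at [0.174, -0.652, 0.245] pointing down, gripper open.
Joint ranges: [-3.07, 3.07], [-1.43, 2.12], [-1.02, 1.25], [-3.03, 1.67], [-3.05, -0], [-3.03, 3.03]. Speed limits (rad/s): [2.39, 2.39, 3.01, 3.14, 3.14, 3.14].

INTERFACE

Orientations are given as [roll, pitch, yaw] about the fixed x, y, z axes, in that order (R = Rz(yaw) Ry(pitch) Rx(roll)).
In Python, from station import arm gives the robot as it stands.
- The arm moves only by the tool step_arm, never from a script. Its argument "rows" is a list of rows, each a list of 5 numbers: the shift along the world's x, y, z in m, then the turn about the world's z in rad, then the finger opening in m, from 0 to 0.0876. In form: [[x, y, z, spin, gripper], ...]. A call has 1 to 20 rows; each row is the pose to reach, as a shift and turn from the pose commanded when the call began; what a row does not reach only later rows make up. A row lasts 1/10 s, in which the tool goes at most 50 mm and 8.59 degrees, less where a joint would pass 70% of its speed; a pose out of reach is approached as far as the arm can. A call with a gripper value outside its range is refused whole. The fingers move at their own pace and stop on an object; "newtons" is the grip in N (left out, the last holds). Time passes only in rows, so rows that repeat a pose let the fingers close. It gives the time, the measured TCP pose, the force, the opening and the grip force at its end, in the units of the state.
- arm.get_state(): the state, without advancing time (a new reading comes with each control period).
- arm.grab_frame(name): name is "scene" or "top" or "wrist"; returns a dict with "color" (400x640x3 uint8, blue, green, red), "vfov" (degrees; the focal length in pixels is half the picture's height over the tangent of half this angle, whatever the lens; pixels are square), "cx", "cy" (the principal point, pixels), "rvec" (rotation vector, rad) and "tvec" (3), from world to camera coordinates, as OpenCV has them. Camera axes: x right, y down, z forward; pixel columns grow to the right and rows downward; lengths in m; the calibration is good to about 2 mm. A picture is of the moment at which its call begins. There is no depth.
- arm.job_done(): hands the job in; it is judged then, once.
The state is a dict: "t": time; "q": joint angles; "qd": joint speeds; "joint_efforts": joint torques, N m; "eef_pos": TCP position; "ee_rot": TCP orientation; "force": force on the tool from outside, world axes, zero at the start; "moment": the same for the moment, N m; "width": finger opening in m; "gripper_force": force on a finger pad.
Only numpy, scipy, OpenCV 4.12 (cv2) and the standard library are available. Lean on these libraries where they do the work, as an engineer would, in place of code of your own. Each camera call takes 0.05 s, during which the arm holds its last target. There are 200 camera calls.

## Working session

There is one attempt and no reset: what is moved stays moved. The work goes in short steps, Python scripts to look and compute and a tool call to move; the robot and the scene stay as the last step left them, time stands still between calls to the robot, and variables do not carry over. Pictures are saved under pics/ and viewed, at most 10 in all, crops included, and the job is handed in when it is done.

Besides the shell and the picture viewer there is one more tool, called after "Emit:" as name(argument=value, ...), one argument or row to a line, values as JSON. step_arm: Moves the arm, as the interface text tells. Its arguments: {"type":"object","properties":{"rows":{"type":"array"},"newtons":{"type":"number"}},"required":["rows"]}

```bash
ls; mkdir -p pics
cat > h.py <<'E'
import cv2,numpy as np,json
from station import arm
def grab(name,fn):
    f=arm.grab_frame(name); cv2.imwrite(f'pics/{fn}.png',f['color']); 
    np.savez(f'pics/{fn}.npz',**{k:np.array(v) for k,v in f.items()}); return f
def load(fn): return dict(np.load(f'pics/{fn}.npz'))
def cam(f):
    h=f['color'].shape[0]; F=h/2/np.tan(np.radians(float(f['vfov']))/2)
    K=np.array([[F,0,float(f['cx'])],[0,F,float(f['cy'])],[0,0,1]])
    R=cv2.Rodrigues(np.array(f['rvec'],float).reshape(3))[0]; return K,R,np.array(f['tvec'],float).reshape(3)
def atz(f,uv,z):
    K,R,t=cam(f); d=R.T@np.linalg.solve(K,[uv[0],uv[1],1.]); c=-R.T@t
    return c+d*(z-c[2])/d[2]
def proj(f,P):
    K,R,t=cam(f); p=(K@(R@np.atleast_2d(P).T+t[:,None])).T; return p[:,:2]/p[:,2:]
E
python3 - <<'E'
from h import *
a=grab('scene','s1');b=grab('top','t1')
for f in(a,b):
    K,R,t=cam(f);print(-R.T@t,K[0,0],R[2])
s=arm.get_state();print(s)
cv2.imwrite('pics/t1b.png',cv2.resize(b['color'],(800,500)))
cv2.imwrite('pics/s1b.png',cv2.resize(a['color'],(800,500)))
E
```

```text
pics
[ 1.3527411  -0.00346622  0.96905632] 378.7141730605314 [-0.66497907 -0.00734963 -0.74682583]
[ 0.32723193 -0.01022191  1.28715521] 454.4586856468569 [ 0.1894373  -0.00274487 -0.98188898]
{'t': 0.1, 'q': array([-1.02191043e+00,  3.59321277e-01,  1.11178235e-02, -3.27172417e-04,
       -1.22409432e+00, -2.88084321e-01]), 'qd': array([ 0.00047908, -0.00147676,  0.00474519,  0.00273914, -0.0018213 ,
       -0.00088381]), 'joint_efforts': array([-6.81378115e-04, -5.84161091e+01,  2.93752795e+01,  7.01552287e+00,
        1.01431759e-02, -6.55043277e-05]), 'eef_pos': array([ 0.17390892, -0.65176934,  0.24449489]), 'ee_rot': array([ 3.14006569e+00, -1.31724801e-04, -2.88090238e+00]), 'force': array([-0.50189001, -0.04922034, -0.38174753]), 'moment': array([-0.03619648, -0.00035169, -0.03351906]), 'gripper_force': 0.0, 'width': 0.0874214310896082}
```

View pics/t1b.png

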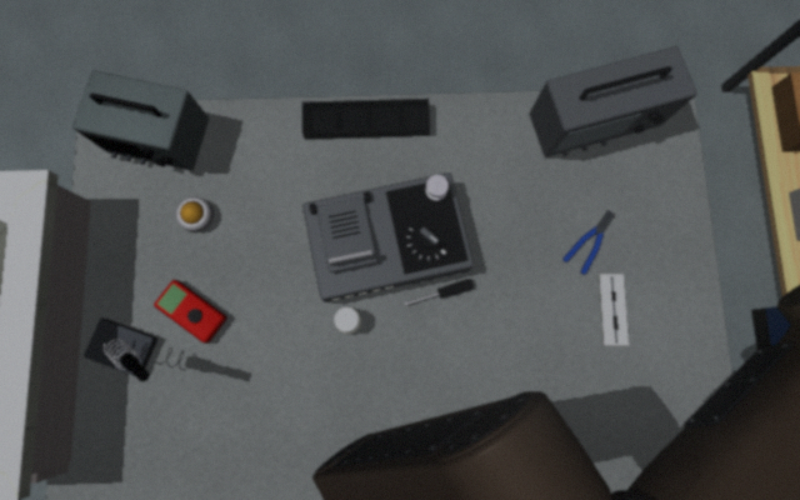

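View pics/s1b.png

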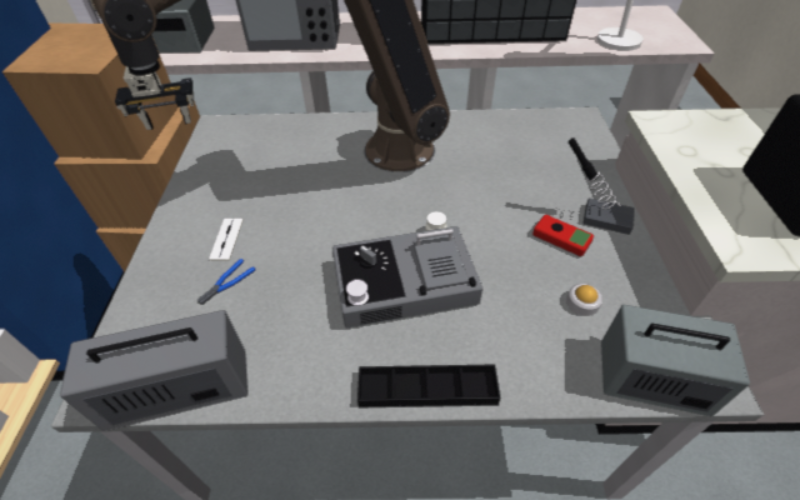

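The top view shows the meter at about (390,238), the bar at (350,257), the knob at (430,237), the pot at (346,320) and the spool at (437,186). The scene view agrees. I'll enlarge both around the meter.

Run:
```python
from h import *
a=load('t1')['color'][130:270,230:390]; b=load('s1')['color'][165:265,255:395]
a=cv2.resize(a,None,fx=4,fy=4,interpolation=cv2.INTER_CUBIC)
a=cv2.convertScaleAbs(a,alpha=1.6)
cv2.imwrite('pics/t1c.png',a)
cv2.imwrite('pics/s1c.png',cv2.resize(b,None,fx=5,fy=5,interpolation=cv2.INTER_CUBIC))
```

```text
(no output)
```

View pics/t1c.png

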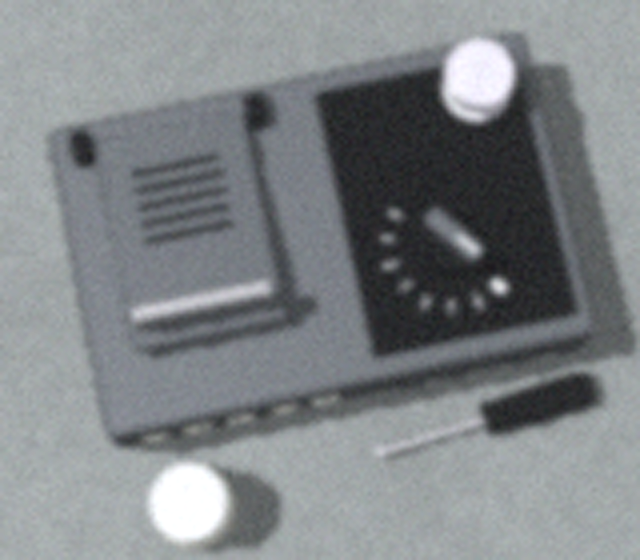

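View pics/s1c.png

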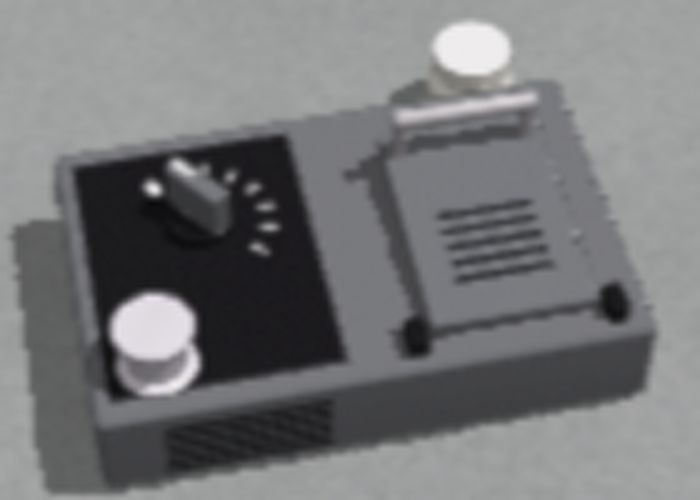

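Run:
```python
from h import *
from scipy.optimize import least_squares
T=load('t1');S=load('s1')
tp=lambda p:((np.array(p)+.5)/4-.5+[230,130]); sp=lambda p:((np.array(p)+.5)/5-.5+[255,165])
c=[atz(T,tp(p),.075) for p in[(52,133),(110,435),(590,333),(522,33)]]
c=np.array(c);print(c.round(4));print([np.linalg.norm(c[i]-c[(i+1)%4]).round(3) for i in range(4)])
m=c.mean(0);x=(c[0]+c[3]-c[1]-c[2]);y=(c[0]+c[1]-c[2]-c[3])
yaw=np.arctan2(x[1],x[0]);yaw2=np.arctan2(-y[0],y[1]);print('centre',m,'yaw',yaw,yaw2)
def tri(pt,ps):
    r=least_squares(lambda X:np.r_[(proj(T,X)-tp(pt)).ravel(),(proj(S,X)-sp(ps)).ravel()],[.5,0,.1]);return r.x,r.fun
for n,a,b in[('barL',(135,315),(535,98)),('barR',(270,287),(400,117)),('kp',(482,250),(178,164)),('kr',(428,212),(224,202))]:
    X,e=tri(a,b);print(n,X.round(4),e.round(1))
k=[atz(T,tp(p),.117) for p in[(428,212),(482,250)]];print('knob top',np.array(k).round(4),np.mean(k,0),np.arctan2(*(k[0]-k[1])[[1,0]]))
# cheeks: hinge
for p in[(83,148),(258,110)]:print('cheek',atz(T,tp(p),.088))
for p,z in[((190,503),.062),((480,70),.113)]:print(atz(T,tp(p),z))
```

```text
[[ 0.6582  0.1881  0.075 ]
 [ 0.449   0.1484  0.075 ]
 [ 0.5092 -0.1752  0.075 ]
 [ 0.7214 -0.1387  0.075 ]]
[np.float64(0.213), np.float64(0.329), np.float64(0.215), np.float64(0.333)]
centre [0.5844512 0.0056763 0.075    ] yaw 0.17884125434948359 0.1875840506554548
barL [0.5206 0.1261 0.1297] [-0.4 -0.  -0.5  0. ]
barR [0.5363 0.0398 0.1312] [-0.9  0.  -1.   0. ]
kp [ 0.5596 -0.0983  0.1177] [-1.1  0.1 -1.3 -0. ]
kr [ 0.5873 -0.0664  0.1126] [-0.2  0.  -0.3  0. ]
knob top [[ 0.5863 -0.0669  0.117 ]
 [ 0.5598 -0.1014  0.117 ]] [ 0.57307534 -0.08413459  0.117     ] 0.917033217751781
cheek [0.6435442  0.16484096 0.088     ]
cheek [0.66712817 0.04535071 0.088     ]
[0.40331797 0.09661625 0.062     ]
[ 0.68386441 -0.10531327  0.113     ]
```

The meter is at yaw ≈ 0.18. The bar centre is at about (0.528, 0.083, 0.125) and the knob at (0.573, -0.084). The sizes agree with those given to within about 3%. I'll move above the bar with the closing line along the meter's x (tool yaw -1.39) and look from there.

Emit:
step_arm(
  rows=[
    [0.02,0.041,0,0.08,0.0876],
    [0.04,0.082,0,0.16,0.0876],
    [0.06,0.123,0,0.25,0.0876],
    [0.08,0.164,0,0.33,0.0876],
    [0.1,0.205,0,0.41,0.0876],
    [0.12,0.246,0,0.5,0.0876],
    [0.14,0.287,0,0.58,0.0876],
    [0.16,0.328,0,0.66,0.0876],
    [0.18,0.369,0,0.75,0.0876],
    [0.2,0.41,0,0.83,0.0876],
    [0.22,0.451,0,0.91,0.0876],
    [0.24,0.492,0,1.0,0.0876],
    [0.26,0.533,0,1.08,0.0876],
    [0.28,0.574,0,1.16,0.0876],
    [0.3,0.615,0,1.25,0.0876],
    [0.32,0.656,0,1.33,0.0876],
    [0.34,0.697,0,1.41,0.0876],
    [0.354,0.735,0,1.49,0.0876],
    [0.354,0.735,0,1.49,0.0876],
    [0.354,0.735,0,1.49,0.0876],
  ],
)

```text
t: 2.1
eef_pos: [0.5278, 0.0836, 0.2446]
ee_rot: [3.14, -0.0, -1.39]
force: [-0.8, 0.7, -0.3]
width: 0.0877
gripper_force: 0.0
```

Run:
```python
from h import *
f=grab('wrist','w1');K,R,t=cam(f);print(-R.T@t,K[0,0],R[2]);s=arm.get_state();print(s['t'],s['eef_pos'],s['ee_rot'],s['force'])
cv2.imwrite('pics/w1b.png',cv2.convertScaleAbs(cv2.resize(f['color'],(800,500)),alpha=1.4))
```

```text
[0.54079663 0.01092816 0.38343532] 339.29054196265616 [-0.05013092  0.26992364 -0.96157585]
2.15 [0.52757924 0.08280496 0.24480988] [ 3.14027137e+00 -3.46259698e-04 -1.39077465e+00] [-0.12928012 -1.14300609 -0.26960151]
```

View pics/w1b.png

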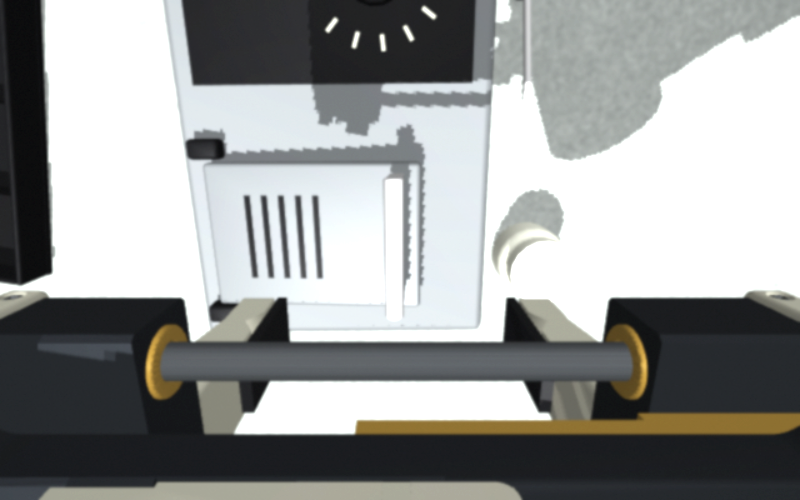

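The wrist view shows the bar's upper face from (394,178) to (394,320), parallel to the picture's vertical. The tool yaw therefore matches the meter. The pot is clear at (530,260).

Run:
```python
from h import *
f=load('w1')
g=lambda p:(np.array(p)+.5)*.8-.5
for z in(.125,.131):
    A,B=[atz(f,g(p),z) for p in((394,178),(394,320))];print(A,B,(A+B)/2,np.linalg.norm(A-B),np.arctan2(-(B-A)[0],(B-A)[1]))
for p in[(484,0),(479,327)]:print(atz(f,g(p),.075))
```

```text
[0.53671226 0.03887044 0.125     ] [0.52005965 0.13098171 0.125     ] [0.52838595 0.08492607 0.125     ] 0.09360447162594682 0.1788560999612819
[0.53680708 0.03822171 0.131     ] [0.52054109 0.12819447 0.131     ] [0.52867409 0.08320809 0.131     ] 0.0914312902059076 0.1788560999612817
[ 0.49893311 -0.07857931  0.075     ]
[0.44826596 0.14808421 0.075     ]
```

Emit:
step_arm(
  rows=[
    [0.001,0,-0.03,0,0.0876],
    [0.001,0,-0.06,0,0.0876],
    [0.001,0,-0.085,0,0.0876],
    [0.001,0,-0.1,0,0.0876],
    [0.001,0,-0.11,0,0.0876],
    [0.001,0,-0.11,0,0.0876],
    [0.001,0,-0.11,0,0.03],
    [0.001,0,-0.11,0,0.02],
    [0.001,0,-0.11,0,0.005],
    [0.001,0,-0.11,0,0.005],
    [0.001,0,-0.11,0,0.005],
    [0.001,0,-0.11,0,0.005],
    [0.001,0,-0.11,0,0.005],
    [0.001,0,-0.11,0,0.005],
  ],
  newtons=20,
)

```text
t: 3.55
eef_pos: [0.529, 0.0829, 0.1354]
ee_rot: [3.142, 0.0, -1.391]
force: [-0.5, -0.5, -0.3]
width: 0.0293
gripper_force: 0.0
```

Emit:
step_arm(
  rows=[
    [0,0,0,0,0.005],
    [0,0,0,0,0.005],
    [0,0,0,0,0.005],
    [0,0,0,0,0.005],
    [0,0,0,0,0.005],
    [0,0,0,0,0.005],
  ],
)

```text
t: 4.15
eef_pos: [0.5294, 0.0829, 0.1354]
ee_rot: [-3.141, 0.0, -1.391]
force: [4.2, -0.3, -3.3]
width: 0.0114
gripper_force: 20.0
```

```bash
python3 -c "
import numpy as np
a=.18;f=lambda t:(.134*np.cos(t)-.042*np.sin(t),.134*np.sin(t)+.042*np.cos(t))
f0=f(.05)
for t in np.linspace(.05,.79,16):
  F=f(t);r=f0[0]-F[0];print(round(t,3),[round(float(v),3) for v in(r*np.cos(a),r*np.sin(a),F[1]-f0[1])])"
```

```text
0.05 [0.0, 0.0, 0.0]
0.099 [0.003, 0.0, 0.006]
0.149 [0.005, 0.001, 0.013]
0.198 [0.008, 0.002, 0.019]
0.247 [0.012, 0.002, 0.025]
0.297 [0.016, 0.003, 0.031]
0.346 [0.02, 0.004, 0.036]
0.395 [0.024, 0.004, 0.042]
0.445 [0.028, 0.005, 0.047]
0.494 [0.033, 0.006, 0.052]
0.543 [0.038, 0.007, 0.057]
0.593 [0.043, 0.008, 0.061]
0.642 [0.049, 0.009, 0.065]
0.691 [0.054, 0.01, 0.069]
0.741 [0.06, 0.011, 0.073]
0.79 [0.066, 0.012, 0.076]
```

The width is 11.4 mm, so the bar is held. I'll raise half the arc and check the force.

Emit:
step_arm(
  rows=[
    [0.0015,0,0.003,0,0.005],
    [0.003,0,0.006,0,0.005],
    [0.004,0.001,0.0095,0,0.005],
    [0.005,0.001,0.013,0,0.005],
    [0.008,0.002,0.019,0,0.005],
    [0.012,0.002,0.025,0,0.005],
    [0.016,0.003,0.031,0,0.005],
    [0.02,0.004,0.036,0,0.005],
    [0.024,0.004,0.042,0,0.005],
    [0.028,0.005,0.047,0,0.005],
    [0.028,0.005,0.047,0,0.005],
  ],
)

```text
t: 5.25
eef_pos: [0.5579, 0.0883, 0.1831]
ee_rot: [-3.14, 0.0, -1.391]
force: [2.5, 2.6, -3.6]
width: 0.0113
gripper_force: 20.0
```

Emit:
step_arm(
  rows=[
    [0.005,0.001,0.005,0,0.005],
    [0.01,0.002,0.01,0,0.005],
    [0.015,0.003,0.014,0,0.005],
    [0.021,0.004,0.018,0,0.005],
    [0.026,0.005,0.022,0,0.005],
    [0.032,0.006,0.026,0,0.005],
    [0.038,0.007,0.029,0,0.005],
    [0.038,0.007,0.029,0,0.005],
    [0.038,0.007,0.029,0,0.005],
  ],
)

```text
t: 6.15
eef_pos: [0.5949, 0.0952, 0.213]
ee_rot: [-3.141, 0.0, -1.39]
force: [-4.4, 5.1, 3.1]
width: 0.0112
gripper_force: 20.0
```

Run:
```python
from h import *
a=grab('scene','s2')
b=a['color'][140:270,240:400]
cv2.imwrite('pics/s2c.png',cv2.resize(b,None,fx=4.5,fy=4.5,interpolation=cv2.INTER_CUBIC))
```

```text
(no output)
```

View pics/s2c.png

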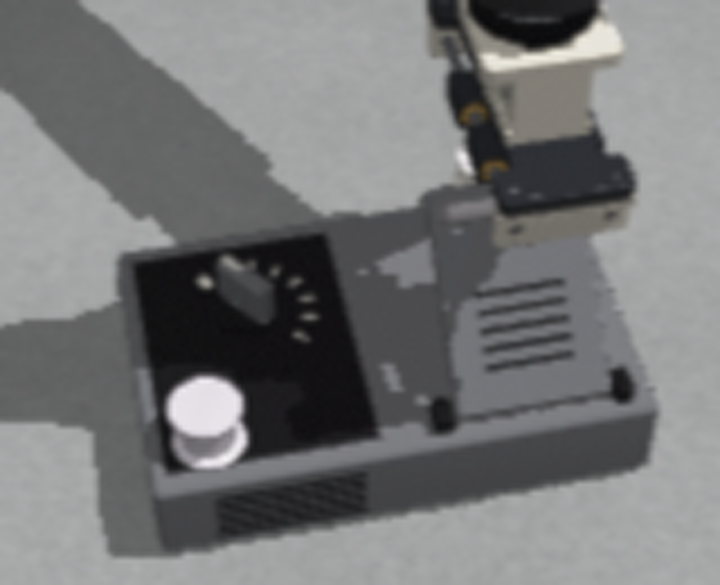

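The display stands at about 45°, with the panel edge rising from (445,410) to (440,195). I'll open only a little to avoid the plate's edge, then lift clear.

Emit:
step_arm(
  rows=[
    [0,0,0,0,0.022],
    [0,0,0,0,0.022],
    [0,0,0,0,0.022],
    [0,0,0,0,0.022],
    [0,0,0,0,0.022],
    [0,0,0.01,0,0.022],
    [0,0,0.03,0,0.022],
    [0,0,0.06,0,0.022],
    [0,0,0.1,0,0.03],
    [0,0,0.1,0,0.03],
  ],
)

```text
t: 7.2
eef_pos: [0.5975, 0.0951, 0.3184]
ee_rot: [-3.132, 0.0, -1.39]
force: [0.3, 0.6, 0.5]
width: 0.0288
gripper_force: 0.0
```

Run:
```python
from h import *
s=arm.get_state();print(s['eef_pos'],s['ee_rot'],s['width'],s['t'])
```

```text
[0.59752547 0.09506452 0.31842874] [-3.13159203e+00  4.09578732e-04 -1.39019901e+00] 0.028809474205128357 7.2
```

Emit:
step_arm(
  rows=[
    [-0.003,-0.03,0,-0.1,0.04],
    [-0.006,-0.06,0,-0.2,0.05],
    [-0.009,-0.09,0,-0.3,0.06],
    [-0.012,-0.12,0,-0.4,0.06],
    [-0.016,-0.15,0,-0.5,0.06],
    [-0.02,-0.18,0,-0.6,0.06],
    [-0.024,-0.18,-0.01,-0.7,0.06],
    [-0.024,-0.18,-0.03,-0.8,0.06],
    [-0.024,-0.18,-0.05,-0.9,0.06],
    [-0.024,-0.18,-0.07,-0.94,0.06],
    [-0.024,-0.18,-0.07,-0.94,0.06],
    [-0.024,-0.18,-0.07,-0.94,0.06],
    [-0.024,-0.18,-0.07,-0.94,0.06],
  ],
)

```text
t: 8.5
eef_pos: [0.5718, -0.0852, 0.2429]
ee_rot: [-3.14, 0.001, -2.33]
force: [-0.6, -0.2, 0.1]
width: 0.0598
gripper_force: 0.0
```

Run:
```python
from h import *
f=grab('wrist','w2');K,R,t=cam(f);print(-R.T@t);s=arm.get_state();print(s['t'],s['eef_pos'],s['ee_rot'],s['q'])
print(proj(f,[[.573,-.084,.117],[.573,-.084,.085]])*1.25)
cv2.imwrite('pics/w2b.png',cv2.convertScaleAbs(cv2.resize(f['color'],(800,500)),alpha=1.0))
S=grab('scene','s3')
c=np.array([.5285+.002,.083,0]);u=np.array([.984,.179,0]);v=np.array([-.179,.984,0]);h=c+u*.1317+[0,0,.077]
c2=cv2.resize(S['color'][140:270,240:400],None,fx=4.5,fy=4.5,interpolation=cv2.INTER_CUBIC)
for tt,col in((.6,(255,0,0)),(.785,(0,255,0)),(.95,(0,0,255))):
    F=.134*np.cos(tt)-.042*np.sin(tt);U=.134*np.sin(tt)+.042*np.cos(tt)
    P=proj(S,[h-u*F+[0,0,U]+v*s for s in(-.045,.045)])
    for p in P: cv2.circle(c2,tuple(int(x) for x in ((p-[240,140]+.5)*4.5)),3,col,-1)
cv2.imwrite('pics/s3c.png',c2)
```

```text
[ 0.51980379 -0.13878018  0.3816935 ]
8.55 [ 0.57177444 -0.08511508  0.24288798] [-3.14001202e+00  1.52263385e-03 -2.32972441e+00] [ 1.90688249e-01  2.00708005e-01 -2.12767366e-01  4.36348374e-04
 -1.15516287e+00 -9.49793286e-01]
[[395.67000771 250.47628856]
 [395.80900789 238.19321584]]
```

View pics/w2b.png

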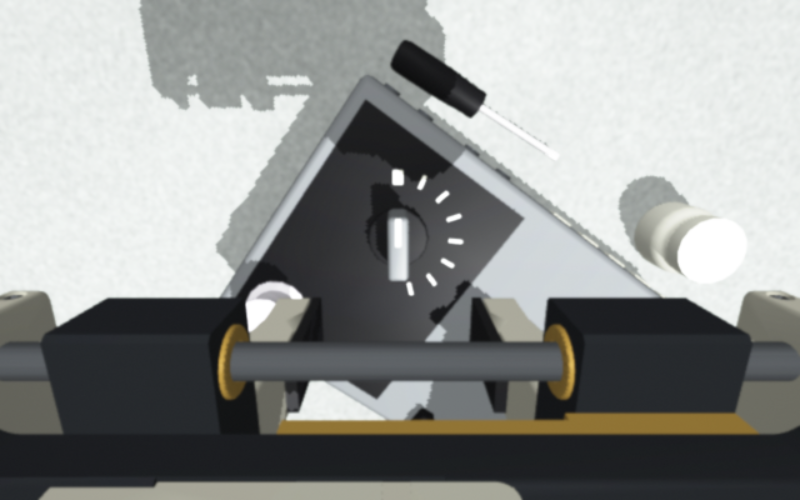

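View pics/s3c.png

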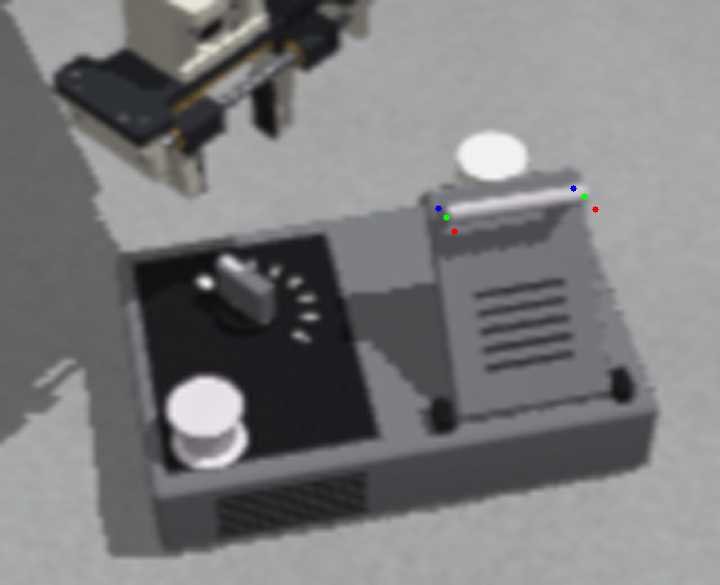

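The wrist view shows the knob's bar upright at x=398, from (398,218) to (398,281), so its yaw is aligned. The scene view puts the released display bar at the 0.75–0.785 rad mark. The bystanders are unmoved.

Run:
```python
from h import *
f=load('w2')
g=lambda p:(np.array(p)+.5)*.8-.5
A,B=[atz(f,g(p),.117) for p in((398,218),(398,281))];print(A,B,(A+B)/2,np.linalg.norm(A-B),np.arctan2((B-A)[1],(B-A)[0]))
print(atz(f,g((398,237)),.085))
```

```text
[ 0.5571311  -0.09866672  0.117     ] [ 0.58639318 -0.06778141  0.117     ] [ 0.57176214 -0.08322406  0.117     ] 0.042546109148042494 0.8123792572402226
[ 0.57124264 -0.08368588  0.085     ]
```

Emit:
step_arm(
  rows=[
    [0,0.0015,-0.03,0,0.06],
    [0,0.0015,-0.06,0,0.06],
    [0,0.0015,-0.09,0,0.06],
    [0,0.0015,-0.11,0,0.06],
    [0,0.0015,-0.125,0,0.06],
    [0,0.0015,-0.135,0,0.06],
    [0,0.0015,-0.135,0,0.06],
    [0,0.0015,-0.135,0,0.03],
    [0,0.0015,-0.135,0,0.02],
    [0,0.0015,-0.135,0,0.02],
    [0,0.0015,-0.135,0,0.005],
    [0,0.0015,-0.135,0,0.005],
    [0,0.0015,-0.135,0,0.005],
    [0,0.0015,-0.135,0,0.005],
    [0,0.0015,-0.135,0,0.005],
    [0,0.0015,-0.135,0,0.005],
    [0,0.0015,-0.135,0,0.005],
    [0,0.0015,-0.135,0,0.005],
  ],
  newtons=45,
)

```text
t: 10.4
eef_pos: [0.5715, -0.084, 0.1065]
ee_rot: [-3.141, 0.0, -2.331]
force: [3.3, -5.7, -0.4]
width: 0.0137
gripper_force: 45.0
```

Run:
```python
from h import *
s=arm.get_state();print(s)
```

```text
{'t': 10.4, 'q': array([ 1.92883652e-01,  3.27243798e-01, -3.84453426e-01,  7.06113135e-04,
       -8.58395832e-01, -9.53317162e-01]), 'qd': array([ 0.00043441,  0.00046568,  0.0005    ,  0.00039448, -0.00068879,
        0.0007215 ]), 'joint_efforts': array([ 2.42357969e+00, -5.02576089e+01,  2.26285601e+01,  4.09695491e+00,
       -6.87052310e-01, -1.87823590e-02]), 'eef_pos': array([ 0.57147948, -0.08400289,  0.10654951]), 'ee_rot': array([-3.14074958e+00,  2.63719338e-04, -2.33076836e+00]), 'force': array([ 3.26943491, -5.70167977, -0.4466253 ]), 'moment': array([-1.70900418, -0.96790624, -0.03861929]), 'gripper_force': 44.98355805873871, 'width': 0.013671215830032035}
```

The knob is gripped at 13.7 mm. I'll turn it clockwise in small steps, ending at -1.257.

Emit:
step_arm(
  rows=[
    [0,0,0,-0.08,0.005],
    [0,0,0,-0.16,0.005],
    [0,0,0,-0.24,0.005],
    [0,0,0,-0.32,0.005],
    [0,0,0,-0.4,0.005],
    [0,0,0,-0.48,0.005],
    [0,0,0,-0.56,0.005],
    [0,0,0,-0.64,0.005],
    [0,0,0,-0.72,0.005],
    [0,0,0,-0.8,0.005],
    [0,0,0,-0.838,0.005],
    [0,0,0,-0.838,0.005],
  ],
)

```text
t: 11.6
eef_pos: [0.5711, -0.0831, 0.1065]
ee_rot: [3.141, 0.0, 3.114]
force: [0.2, 2.4, 2.6]
width: 0.0136
gripper_force: 45.0
```

Emit:
step_arm(
  rows=[
    [0,0,0,-0.08,0.005],
    [0,0,0,-0.16,0.005],
    [0,0,0,-0.24,0.005],
    [0,0,0,-0.3,0.005],
    [0,0,0,-0.35,0.005],
    [0,0,0,-0.39,0.005],
    [0,0,0,-0.419,0.005],
    [0,0,0,-0.419,0.005],
    [0,0,0,-0.419,0.005],
    [0,0,0,-0.419,0.005],
  ],
)

```text
t: 12.6
eef_pos: [0.5713, -0.0827, 0.1065]
ee_rot: [3.14, 0.0, 2.697]
force: [-0.2, 6.5, 2.3]
width: 0.0139
gripper_force: 45.0
```

Run:
```python
from h import *
s=arm.get_state();print(s['ee_rot'],s['moment'],s['force'],s['width'],s['gripper_force'],s['t'])
S=grab('scene','s4');W=grab('wrist','w4')['color']
a=cv2.resize(S['color'][140:270,240:400],(800,600)[:1]+(650,))[:600]
w=cv2.convertScaleAbs(W,alpha=1.3)
cv2.imwrite('pics/s4c.png',np.hstack([cv2.resize(S['color'][140:270,240:400],(400,325)),cv2.resize(w,(400,250))[:,:][:250].copy() if 0 else cv2.copyMakeBorder(cv2.resize(w,(400,250)),0,75,0,0,cv2.BORDER_CONSTANT)]))
```

```text
[3.14016160e+00 2.18057465e-04 2.69669540e+00] [ 2.13961491 -0.01226825 -0.03725889] [-0.21762114  6.51306731  2.33176106] 0.01389358528781478 44.99169588088989 12.6
```

View pics/s4c.png

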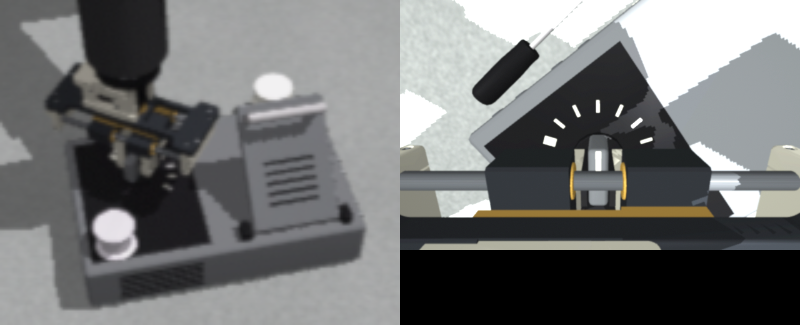

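The pointer at (597,150) faces the third tick after the broad one, at (597,106). The display is still up and the bystanders are in place. The turn was 1.256 rad with almost no moment about z.

```bash
python3 -c "
from station import arm
print(arm.job_done())"
```

```text
the job is handed in; nothing more can be done
None
```

I've handed the job in: the display stands by itself at about 45° (0.75–0.785 rad from the picture), and the knob sits at the third stop (1.256 rad), still gripped at 45 N; it took about 13 s and the last pictures show nothing else moved.

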